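# Press two rod bushings home to their shoulders

### The arm

A 6-joint arm with a two-finger parallel gripper is mounted at the origin on the work surface. World frame = base frame: x ahead of the robot, y to its left, z up, the work surface at z = 0. Lengths are in m, angles in rad, forces in N, time in s.
With the tool pointing down it reaches from about 0.425 to 0.95 m from the base axis. Payload 3.5 kg.
Tool frame: the origin (TCP) lies midway between the tips of the shut fingers; the grasp point (between the pads) lies 19 mm behind it; z points along the fingers, y is the direction in which the jaws open and shut (so a half turn about z gives the same grasp; the last joint's range is limited). The gripper opens to 85 mm and grips with 20 to 120 N. Pads are 22 mm wide; open, the fingers measure 114 mm over their backs; the gripper's body (76 mm by 85 mm) begins 54 mm behind the grasp point. The pads swing forward as they close: fully open they stand 13 mm farther back than shut.
Start: joints at [1.154, 0.286, 1.577, -0, 1.279, -0.15], TCP at [0.178, 0.651, 0.231] pointing down, gripper open.
Joint ranges: [-2.77, 2.77], [-0.9, 2.22], [0.21, 2.48], [-1.53, 4.67], [0.24, 2.81], [-2.84, 2.84]. Speed limits (rad/s): [2.79, 2.79, 3.14, 3.14, 3.14, 3.14].

### API

Orientations are given as a unit quaternion [x, y, z, w].
In Python, from plant import ctrl gives the robot as it stands.
- The arm moves only by the tool apply_moves, never from a script. Its argument "moves" is a list that holds one entry, the list of rows, each a list of 7 numbers: the shift along the tool's x, y, z in m, then the turn, a rotation vector about the tool's x, y, z in degrees, then the gripper's target within -1 to 1 (shut at 1, half-way at 0, fully open at -1). In form: [[[tx, ty, tz, ax, ay, az, hand], ...]]. A call has 1 to 12 rows; each row shifts and turns the pose as measured when the row begins, along the tool's axes as they then stand; what a row does not reach is not made up. A row lasts 1/10 s, in which the tool goes at most 50 mm and 8.59 degrees, less where a joint would pass 70% of its speed; a pose out of reach is approached as far as the arm can. A call with a gripper value outside its range is refused whole. The fingers move at their own pace and stop on an object; "force" is the grip in N (left out, the last holds). Time passes only in rows, so rows that do not move let the fingers close. It gives the time, the measured TCP pose, the force and the opening at its end, in the units of the state.
- ctrl.get_state(): the state, without advancing time (a new reading comes with each control period).
- ctrl.read_camera(name): name is "scene" or "top" or "wrist"; returns the picture (480x640x3 uint8, red, green, blue); there is no depth.
- ctrl.get_calibration(name): a dict with "camera_matrix" (3x3 intrinsics, pixels), "cam_to_world" (4x4, takes a point from camera to world coordinates). Camera axes: x right, y up, looking along -z (the intrinsics and any distortion apply to the point x, -y, -z); pixel columns grow to the right and rows downward; lengths in m; the calibration is good to about 2 mm. A picture is of the moment at which its call begins: read the wrist's pose just before it. get_calibration takes no time and is no camera call; for the wrist camera it gives the pose at the moment of the call.
- ctrl.sign_off(): hands the job in, once; it reports no verdict.
The state is a dict: "time": time; "qpos": joint angles; "dq": joint speeds; "joint_efforts": joint torques, N m; "eef_pos": TCP position; "tcp_rot": TCP orientation; "contact_force": force on the tool from outside, world axes, zero at the start; "wrist_torque": the same for the moment, N m; "opening": opening from 0.0 (shut) to 1.0 (fully open).
Only numpy, scipy, OpenCV 4.12 (cv2) and the standard library are available. Lean on these libraries where they do the work, as an engineer would, in place of code of your own. Each camera call takes 0.05 s, during which the arm holds its last target. There are 200 camera calls.

### The job

Take the steel bushing driver from its red stand and use it to press the brass bushing of the blue-marked connecting rod fully home against the hidden shoulder in its bore, then do the same on the yellow-marked rod. Feel for the shoulder: stop when the force rises sharply, never ram it and do not press a bushing with the fingers themselves. Finally set the driver back upright in its stand, fully down, let go, and leave the other things on the bench alone.

Things in the scene. Friction and masses are not known exactly. Their poses are not given: they have to be found in the camera images.
- rod_blue: Connecting rod, bare metal, clamped flat (fixed), broad blue paint mark on its beam. Origin: on the bench, on the small-end bore axis; z up, x along the rod to the big end, 150 mm away. Small end 48 mm outside, its upper face 34 mm up; big end 84 mm outside with a clamp plug 45 mm high. The bore hides a firm shoulder; its depth differs per rod: a bushing that is home stands 2 to 14 mm above the face.
- rod_yellow: Connecting rod, bare metal, clamped flat (fixed), broad yellow paint mark on its beam. Origin: on the bench, on the small-end bore axis; z up, x along the rod to the big end, 150 mm away. Small end 48 mm outside, its upper face 34 mm up; big end 84 mm outside with a clamp plug 45 mm high. The bore hides a firm shoulder; its depth differs per rod: a bushing that is home stands 2 to 14 mm above the face.
- bushing_blue: Brass tube in the blue-marked rod's bore, 30 mm outside, 24 inside, 32 long, upright, started, cannot tip. Origin: centre of its upper end; z up. It slides down when pressed with 6 to 10 N and stays where left, until the shoulder stops it and force rises about 40 N per mm. At the start 4 to 12 mm remain, so neither its height nor its look tells when it is home. Over 35 N damages it.
- bushing_yellow: Brass tube in the yellow-marked rod's bore, 30 mm outside, 24 inside, 32 long, upright, started, cannot tip. Origin: centre of its upper end; z up. It slides down when pressed with 6 to 10 N and stays where left, until the shoulder stops it and force rises about 40 N per mm. At the start 4 to 12 mm remain, so neither its height nor its look tells when it is home. Over 35 N damages it.
- driver: Turned steel driver, 0.2 to 0.4 kg, 72 mm tall, nose down in the stand. Origin: centre of the nose's lower end; z up its axis. Nose 19 mm wide (14 at the tip), 10 mm long, 2.5 mm slack all round in a bushing; then a disc 38 mm wide, 10 to 20 mm up, whose underside bears on the bushing's end; then a round shank 22 mm wide, 20 to 72 mm up, to grip; fingertips may bear on the disc.
- stand: Red block, 70 x 70 x 30 mm, fixed to the bench, with a round blind hole in the middle of its top, 26 mm in diameter and 16 mm deep. Origin: centre of its underside; z up. With the driver fully down, the disc lies on the block's top and the driver's origin is 20 mm above the block's origin.
- race: Bystander: loose steel bearing race lying flat, 72 mm outside, 60 mm inside, 18 mm high. Origin: centre of its underside.
- socket_a: Bystander: loose steel wrench socket standing upright, 28 mm in diameter, 50 mm high. Origin: centre of its underside.
- spanner: Bystander: loose steel spanner lying flat, 160 mm long along its x. Origin: centre of its underside.
Mind the look-alikes: they are no part of the job. Leave any turquoise look-alike of the part that bears bushing_blue alone. There is more than one size of the stand; the one meant has the size given above.

How it is judged:
By the outcome, as a careful person would: the job done as asked, in the order asked, and still so for the second after the job is handed in, with the robot touching nothing.
It also fails if it takes over 48 s, if anything falls off the work surface, if the arm or the gripper's body presses on something with over 40 N, if the wrist force passes 120 N, or if a joint passes its speed limit or range.

## Working session

There is one attempt and no reset: what is moved stays moved. The work goes in short steps, Python scripts to look and compute and a tool call to move; the robot and the scene stay as the last step left them, time stands still between calls to the robot, and variables do not carry over. Pictures are saved under pics/ and viewed, about 8 in all and at most 12, crops included, and the job is handed in when it is done.

Besides the shell and the picture viewer there is one more tool, called as name([rows], argument=value, ...), one row to a line, values as JSON. apply_moves: Moves the arm, as the interface text tells. Its arguments: {"type":"object","properties":{"moves":{"type":"array","items":{"type":"array","items":{"type":"array","items":{"type":"number"}}}},"force":{"type":"number"}},"required":["moves"]}

```bash
ls; mkdir -p pics
python3 - <<'E'
from plant import ctrl
import cv2
for n in("scene","top"):
    im=ctrl.read_camera(n); cv2.imwrite(f"pics/{n}0.png",im[:,:,::-1])
    c=ctrl.get_calibration(n); print(n,c)
print(ctrl.get_state())
E
```

```text
pics
scene {'camera_matrix': array([[449.36437724,   0.        , 316.00214031],
       [  0.        , 449.36437724, 243.72038598],
       [  0.        ,   0.        ,   1.        ]]), 'cam_to_world': array([[ 0.54277773, -0.63430227,  0.55050246,  0.95032944],
       [ 0.83985288,  0.40500911, -0.36140664, -0.27273628],
       [ 0.00628255,  0.65850456,  0.75255052,  0.61827243],
       [ 0.        ,  0.        ,  0.        ,  1.        ]])}
top {'camera_matrix': array([[469.7992948 ,   0.        , 323.39624861],
       [  0.        , 469.7992948 , 242.60981051],
       [  0.        ,   0.        ,   1.        ]]), 'cam_to_world': array([[ 0.02927928,  0.98774178, -0.1533261 ,  0.40885428],
       [-0.99954229,  0.03009994,  0.00303332,  0.01196369],
       [ 0.00761124,  0.15316711,  0.98817099,  0.85444189],
       [ 0.        ,  0.        ,  0.        ,  1.        ]])}
{'time': 0.1, 'qpos': array([ 1.15404107e+00,  2.87109478e-01,  1.57804526e+00, -2.27694908e-05,
        1.27860132e+00, -1.50036045e-01]), 'dq': array([-0.00113823, -0.00090997, -0.0048887 ,  0.00118346, -0.0002836 ,
       -0.00083499]), 'joint_efforts': array([ 5.35205527e-04, -4.07295012e+01, -2.93699795e+01, -1.50548844e-04,
        3.43803164e-03,  2.35461975e-06]), 'eef_pos': array([0.17766271, 0.65057686, 0.23005596]), 'tcp_rot': array([ 1.32961321e-01,  9.91120637e-01, -1.04160353e-03, -2.91999309e-04]), 'contact_force': array([0.52290196, 0.34317601, 0.57233725]), 'wrist_torque': array([-0.036883  , -0.02913216,  0.02159469]), 'opening': 1.000642269233777}
```

View pics/top0.png

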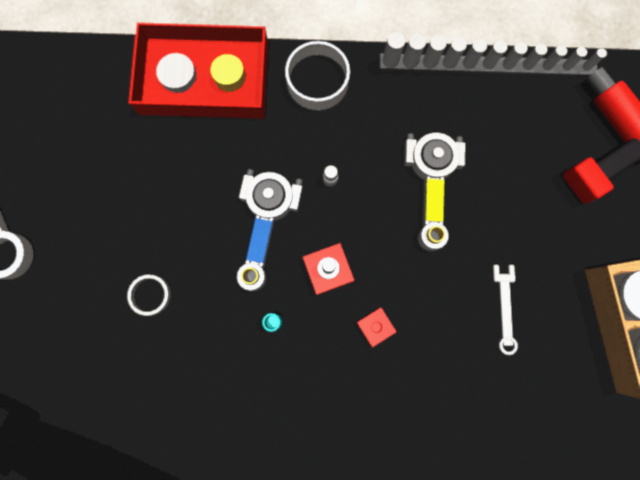

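View pics/scene0.png

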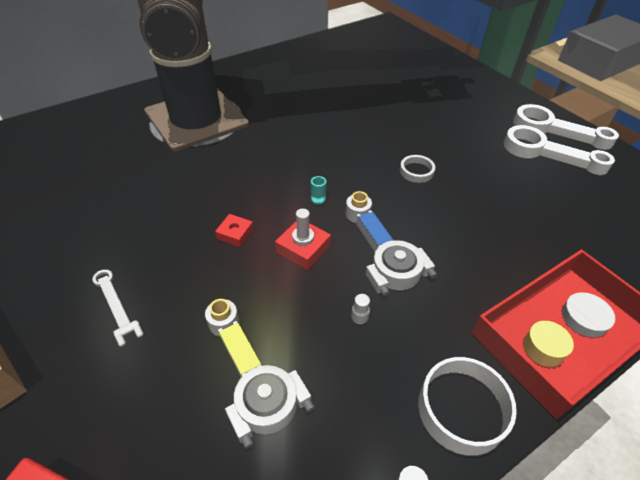

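The top view shows the driver in the large red stand at (328,267), the blue rod's bushing at (251,276) and the yellow rod's at (435,235). The small red stand is at (377,327), the turquoise look-alike at (271,322) and the socket at (331,175). The scene view agrees, and both bushings stand clear of their rods.

```bash
cat > h.py <<'E'
import numpy as np, cv2
from plant import ctrl
def pix(cal,P):
    T=np.linalg.inv(cal["cam_to_world"]); p=T[:3,:3]@np.asarray(P,float)+T[:3,3]
    u=cal["camera_matrix"]@np.array([p[0],-p[1],-p[2]]); return u[:2]/u[2]
def ray(cal,uv):
    d=np.linalg.inv(cal["camera_matrix"])@np.array([uv[0],uv[1],1.]); T=cal["cam_to_world"]
    return T[:3,3],T[:3,:3]@np.array([d[0],-d[1],-d[2]])
def onz(cal,uv,z):
    o,d=ray(cal,uv); return (o+d*(z-o[2])/d[2])
def tri(rs):
    A=0;b=0
    for o,d in rs:
        d=d/np.linalg.norm(d); M=np.eye(3)-np.outer(d,d); A=A+M; b=b+M@o
    return np.linalg.solve(A,b)
def blobs(m,amin=20):
    cs,_=cv2.findContours(m.astype(np.uint8),cv2.RETR_EXTERNAL,cv2.CHAIN_APPROX_NONE)
    return sorted([c for c in cs if cv2.contourArea(c)>amin],key=cv2.contourArea,reverse=True)
E
python3 - <<'E'
from h import *
crops=[]
for n,boxes in(("top",[(215,240,70,60),(400,205,70,60),(293,237,70,60)]),("scene",[(325,180,70,60),(185,285,70,60),(265,195,70,60)])):
    im=cv2.imread(f"pics/{n}0.png"); hsv=cv2.cvtColor(im,cv2.COLOR_BGR2HSV); cal=ctrl.get_calibration(n)
    h,s,v=[hsv[...,i].astype(int) for i in range(3)]
    for nm,m in(("brass",(h>12)&(h<28)&(s>90)&(v>60)),("blue",(h>100)&(h<125)&(s>120)&(v>80)),("yel",(h>=28)&(h<35)&(s>150)&(v>120)),("red",((h<8)|(h>172))&(s>120)&(v>90))):
        for c in blobs(m)[:5]:
            (x,y),(w,hh),a=cv2.minAreaRect(c); 
            print(n,nm,int(cv2.contourArea(c)),np.round([x,y,w,hh,a],1),onz(cal,(x,y),.03).round(4))
    crops.append(np.hstack([cv2.resize(im[y:y+b,x:x+a],None,fx=3.7,fy=3.7,interpolation=cv2.INTER_CUBIC) for x,y,a,b in boxes]))
cv2.imwrite("pics/crops.png",np.vstack(crops)); print(crops[0].shape)
E
```

```text
top brass 3705 [612.5 328.  138.   53.   90. ] [ 0.4022 -0.4964  0.03  ]
top brass 942 [227.7  71.9  37.1  32.6  63.4] [0.8557 0.1986 0.03  ]
top brass 49 [437.9 232.3  13.8   8.8  55. ] [ 0.5617 -0.1944  0.03  ]
top brass 28 [246.6 274.    7.4  13.9  28.6] [0.477  0.1425 0.03  ]
top blue 713 [258.6 240.2  18.3  42.4  12.5] [0.5376 0.1246 0.03  ]
top yel 678 [434.6 200.   17.9  41.8   1.5] [ 0.6206 -0.1888  0.03  ]
top red 10646 [196.7  65.1 135.6  82.    1.5] [0.8674 0.2577 0.03  ]
top red 1667 [328.  268.3  41.8  41.9  69.4] [ 0.4912 -0.      0.03  ]
top red 1460 [627.1 111.1  60.6  32.3  53.5] [ 0.8023 -0.5498  0.03  ]
top red 892 [593.4 177.5  41.2  23.6  53.1] [ 0.6719 -0.479   0.03  ]
top red 866 [376.3 326.8  30.7  29.9  58. ] [ 0.3922 -0.0863  0.03  ]
scene brass 1259 [583.6 104.2  64.2  25.2  27.8] [0.4918 0.7942 0.03  ]
scene brass 784 [ 13.  376.5  26.   61.    0. ] [ 0.4995 -0.4734  0.03  ]
scene brass 484 [547.4 343.   45.8  44.5  42.3] [0.8643 0.1904 0.03  ]
scene brass 300 [220.  308.5  21.   18.   90. ] [ 0.5518 -0.1871  0.03  ]
scene brass 184 [359.5 198.5  15.   15.   90. ] [0.4683 0.142  0.03  ]
scene blue 2386 [443.6   6.8 102.   41.1  26.6] [-0.1149  0.9129  0.03  ]
scene blue 957 [571.5  21.5  28.   57.4  21.8] [0.1783 1.1714 0.03  ]
scene blue 574 [619.5  11.   22.   39.   90. ] [0.2102 1.3716 0.03  ]
scene blue 471 [375.2 227.9  37.5  15.1  54.5] [0.5456 0.12   0.03  ]
scene blue 265 [628.5 120.7  29.2  11.1  28.1] [0.5912 0.8215 0.03  ]
scene red 15766 [567.4 325.6 129.2 154.1  49.9] [0.8614 0.24   0.03  ]
scene red 1273 [302.  242.5  49.6  42.7  29.1] [ 0.5044 -0.0092  0.03  ]
scene red 783 [233.5 229.5  34.8  28.5  18.4] [ 0.4123 -0.0961  0.03  ]
scene red 722 [ 36.  468.5  21.   62.   90. ] [ 0.6408 -0.4702  0.03  ]
(222, 777, 3)
```

View pics/crops.png

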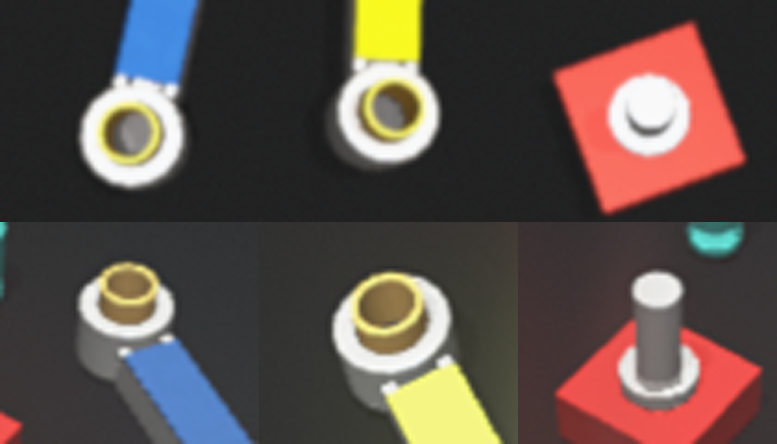

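The crops show both brass rings cleanly in the two views, and the driver's top face and disc on the stand. I'll triangulate from these.

Run:
```python
from h import *
t,s=ctrl.get_calibration("top"),ctrl.get_calibration("scene")
for n,a,b in(("blue",(250,275.8),(359.5,196.1)),("yellow",(435.6,234.1),(219.5,306.9)),("drv",(328.3,264.5),(302.2,213))):
    P=tri([ray(t,a),ray(s,b)]); print(n,P.round(4),pix(t,P)-a,pix(s,P)-b)
print("drv onz .092",onz(t,(328.3,264.5),.092),onz(s,(302.2,213),.092)); print("disc",onz(t,(328,267.8),.04), "stand",onz(t,(328,267.9),.03))
print(ctrl.get_calibration("wrist"))
```

```text
blue [0.4735 0.1354 0.0433] [-0.57072475 -0.38018563] [-0.6270216   0.08341033]
yellow [ 0.5562 -0.1878  0.0407] [0.13944872 0.06010119] [ 0.17624154 -0.00665585]
drv [4.918e-01 3.000e-04 8.660e-02] [0.0960358  0.05623943] [ 0.10898294 -0.00832275]
drv onz .092 [0.49129258 0.00057258 0.092     ] [ 0.49632719 -0.00258328  0.092     ]
disc [4.91132552e-01 1.57812077e-04 4.00000000e-02] stand [4.91966094e-01 7.94491423e-06 3.00000000e-02]
{'camera_matrix': array([[383.23609699,   0.        , 324.21130771],
       [  0.        , 383.23609699, 240.88359867],
       [  0.        ,   0.        ,   1.        ]]), 'cam_to_world': array([[ 0.26383172, -0.92438049, -0.2755241 ,  0.10764841],
       [ 0.96456587,  0.25214364,  0.07769344,  0.66999145],
       [-0.00234665, -0.28625914,  0.95814936,  0.37194904],
       [ 0.        ,  0.        ,  0.        ,  1.        ]])}
```

apply_moves([
  [[-0.045,0,0,0,0,-7.65,-1],[-0.045,0,0,0,0,-7.65,-1],[-0.02,-0.045,0,0,0,0,-1],[-0.02,-0.045,0,0,0,0,-1],[-0.02,-0.045,0,0,0,0,-1],[-0.02,-0.045,0,0,0,0,-1],[-0.02,-0.045,0,0,0,0,-1],[-0.02,-0.045,0,0,0,0,-1],[-0.02,-0.045,0,0,0,0,-1],[-0.02,-0.045,0,0,0,0,-1],[-0.02,-0.045,0,0,0,0,-1],[-0.02,-0.045,0,0,0,0,-1]],
])

```text
time: 1.3
eef_pos: [0.4727, 0.1797, 0.2213]
tcp_rot: [-0.012, 1.0, -0.006, -0.006]
contact_force: [1.3, -0.1, 0.3]
opening: 0.999
```

apply_moves([
  [[0,-0.045,0,0,0,0,-1],[0,-0.035,0,0,0,0,-1],[0,0,0,0,0,1.4,-1],[0,0,0,0,0,0,-1]],
])

```text
time: 1.7
eef_pos: [0.4754, 0.0909, 0.2208]
tcp_rot: [0.006, 1.0, -0.006, -0.006]
contact_force: [-0.2, 1.1, 0.2]
opening: 1.002
```

```bash
cat >> h.py <<'E'
def snap(n,f):
    cal=ctrl.get_calibration(n); im=ctrl.read_camera(n)[:,:,::-1].copy(); cv2.imwrite(f,im); np.save(f+".npy",cal,allow_pickle=True); return cal,im
E
python3 - <<'E'
from h import *
cal,im=snap("wrist","pics/w1.png"); s=ctrl.get_state(); print(s["eef_pos"],s["tcp_rot"],s["contact_force"],cal["cam_to_world"])
for P in([.4735,.1354,.045],[.492,0,.092],[.492,0,.03]): print(pix(cal,P))
E
```

```text
[0.47539437 0.09122294 0.22076047] [ 0.0048781   0.99994701 -0.00655749 -0.00625872] [ 0.00419272 -0.16764676  0.02325886] [[ 0.01141141 -0.9615336  -0.27445022  0.40448542]
 [ 0.99984958  0.00738703  0.01569251  0.09345666]
 [-0.01306151 -0.27458801  0.96147326  0.36355346]
 [ 0.          0.          0.          1.        ]]
[379.57233075 215.59028552]
[205.33005952 254.62192716]
[226.69714039 233.40988913]
```

View pics/w1.png

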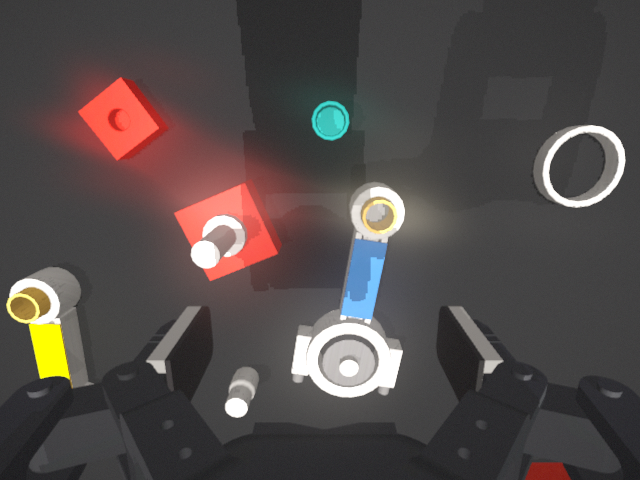

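The wrist view shows everything within about 1 px of the prediction: driver top (205,255), blue ring (379,215), stand centre about (226,232). Next I'll refine and compute the approach.

```bash
cat >> h.py <<'E'
from scipy.spatial.transform import Rotation as R
def to(P,yaw=0):
    "shift and turn (deg) in tool axes from here to TCP at P, straight down, tool y = world y turned by yaw deg"
    s=ctrl.get_state(); q=R.from_quat(s["tcp_rot"]); g=R.from_euler("z",yaw,degrees=True)*R.from_quat([0,1,0,0])
    print("tcp",s["eef_pos"].round(4),"F",s["contact_force"].round(2),"open",round(s["opening"],3),"t",round(s["time"],2))
    print("shift",q.inv().apply(np.array(P)-s["eef_pos"]).round(4),"turn",np.degrees((q.inv()*g).as_rotvec()).round(2))
E
python3 - <<'E'
from h import *
im=cv2.imread("pics/w1.png"); cal=np.load("pics/w1.png.npy",allow_pickle=True).item(); t=ctrl.get_calibration("top")
h,s,v=[cv2.cvtColor(im,cv2.COLOR_BGR2HSV)[...,i].astype(int) for i in range(3)]
m=((h<8)|(h>172))&(s>120)&(v>120); m[300:]=0; m[:,:170]=0
c=blobs(m)[0]; r=cv2.minAreaRect(cv2.convexHull(c)); print("stand",r,onz(cal,r[0],.03))
m=(h>12)&(h<30)&(s>90)&(v>110); m[:180]=0;m[250:]=0;m[:,:340]=0;m[:,420:]=0
c=cv2.convexHull(np.vstack(blobs(m,3))); e=cv2.fitEllipse(c); print("blue",e)
for u in [(250,275.8)]: print(tri([ray(cal,e[0]),ray(t,u)]),onz(cal,e[0],.045),onz(cal,e[0],.049),onz(t,u,.045),onz(t,u,.049))
print("drv",onz(cal,(205.5,254.5),.092),"disc",onz(cal,(223.5,235.5),.04))
to([.4915,0,.14])
E
```

```text
stand ((235.45404052734375, 224.52435302734375), (90.97816467285156, 99.29617309570312), 62.10273361206055) [0.48382366 0.00855574 0.03      ]
blue ((377.66339111328125, 214.42425537109375), (33.219722747802734, 35.50701141357422), 7.876992702484131)
[0.47283803 0.13416498 0.04353605] [0.47247865 0.13375922 0.045     ] [0.47162488 0.13325315 0.049     ] [0.47276454 0.13416538 0.045     ] [0.47244871 0.1335615  0.049     ]
drv [4.91905189e-01 1.36906400e-04 9.20000000e-02] disc [ 4.91249997e-01 -1.68847123e-04  4.00000000e-02]
tcp [0.4754 0.0912 0.2208] F [ 0.   -0.17  0.02] open 0.997 t 1.75
shift [-0.018  -0.09    0.0817] turn [-0.75 -0.72 -0.56]
```

apply_moves([
  [[-0.006,-0.03,0,-0.75,-0.72,-0.56,-1],[-0.006,-0.03,0,0,0,0,-1],[-0.006,-0.03,0,0,0,0,-1],[0,0,0,0,0,0,-1],[0,0,0.03,0,0,0,-1],[0,0,0.03,0,0,0,-1],[0,0,0,0,0,0,-1]],
])

```text
time: 2.45
eef_pos: [0.4947, 0.0087, 0.1599]
tcp_rot: [-0.009, 1.0, 0.002, 0.001]
contact_force: [-0.3, 0.1, 0.1]
opening: 1.001
```

```bash
python3 -c "
from h import *
to([.4915,0,.0435])"
```

```text
tcp [0.4947 0.0087 0.1599] F [-0.29  0.08  0.12] open 1.001 t 2.45
shift [ 0.0036 -0.009   0.1164] turn [0.2  0.14 1.  ]
```

apply_moves([
  [[0.003,-0.009,0.02,0.2,0.14,1.0,-1],[0,0,0.03,0,0,0,-1],[0,0,0,0,0,0,-1]],
])

```text
time: 2.75
eef_pos: [0.4936, 0.0036, 0.112]
tcp_rot: [-0.003, 1.0, 0.0, 0.002]
contact_force: [-0.1, 0.6, -0.1]
opening: 1.005
```

```bash
python3 -c "
from h import *
to([.4915,0,.0435])"
```

```text
tcp [0.4936 0.0036 0.112 ] F [-0.08  0.56 -0.1 ] open 1.005 t 2.75
shift [ 0.0023 -0.0036  0.0685] turn [0.02 0.18 0.34]
```

apply_moves([
  [[0.0025,-0.004,0.03,0,0.18,0.34,-1],[0.001,-0.001,0.025,0,0,0,-1],[0,0,0.006,0,0,0,-1],[0,0,0.0,0,0,0,-1]],
])

```text
time: 3.15
eef_pos: [0.4966, 0.0011, 0.0583]
tcp_rot: [-0.003, 1.0, -0.001, 0.006]
contact_force: [0.8, -0.1, 0.3]
opening: 0.998
```

```bash
python3 -c "
from h import *
to([.4915,0,.0435])"
```

```text
tcp [0.4966 0.0011 0.0583] F [ 0.77 -0.11  0.27] open 0.998 t 3.15
shift [ 0.0052 -0.001   0.0147] turn [-0.07  0.66  0.33]
```

apply_moves([
  [[0.006,-0.001,0.005,0,0.66,0.33,-1],[0,0,0.005,0,0,0,-1],[0,0,0.0,0,0,0,-1]],
])

```text
time: 3.45
eef_pos: [0.4936, 0.0002, 0.0524]
tcp_rot: [-0.001, 1.0, -0.001, 0.003]
contact_force: [0.2, 0.4, 0.3]
opening: 0.999
```

```bash
python3 -c "
from h import *
to([.4915,0,.0435])"
```

```text
tcp [4.936e-01 2.000e-04 5.240e-02] F [0.19 0.42 0.33] open 0.999 t 3.45
shift [ 0.0021 -0.0001  0.0089] turn [-0.16  0.37  0.06]
```

apply_moves([
  [[0.003,0,0.006,-0.1,0.5,0,-1],[0.001,0,0.003,0,0,0,-1],[0,0,0.0,0,0,0,1],[0,0,0.0,0,0,0,1],[0,0,0.0,0,0,0,1],[0,0,0.0,0,0,0,1],[0,0,0.0,0,0,0,1],[0,0,0.0,0,0,0,1],[0,0,0.0,0,0,0,1]],
], force=80)

```text
time: 4.35
eef_pos: [0.4904, -0.0004, 0.0441]
tcp_rot: [-0.0, 1.0, -0.001, -0.0]
contact_force: [-0.1, -0.3, -0.5]
opening: 0.241
```

```bash
python3 -c "
from h import *
to([.4915,0,.0435])"
```

```text
tcp [ 4.904e-01 -4.000e-04  4.410e-02] F [-0.1  -0.28 -0.47] open 0.241 t 4.35
shift [-0.0011  0.0004  0.0006] turn [-0.09 -0.03  0.03]
```

apply_moves([
  [[0,0,-0.01,0,0,0,1],[0,0,-0.02,0,0,0,1],[0,0,-0.03,0,0,0,1],[0,0,-0.03,0,0,0,1],[0,0,0,0,0,0,1],[0,0.03,0,0,0,0,1],[0.005,0.045,0,0,0,0,1],[0.005,0.045,0,0,0,0,1],[0.005,0.02,0,0,0,0,1],[0,0,0,0,0,0,1]],
])

```text
time: 5.35
eef_pos: [0.4682, 0.144, 0.1292]
tcp_rot: [0.002, 1.0, 0.0, -0.008]
contact_force: [-0.3, 0.1, -3.7]
opening: 0.239
```

Run:
```python
from h import *
cal,im=snap("wrist","pics/w2.png"); to([.4717,.134,.075])
c2,i2=snap("scene","pics/s2.png")
b=i2[100:340,200:520]; cv2.imwrite("pics/c2.png",np.hstack([cv2.resize(b,(480,360)),cv2.resize(im[120:480,160:480],(320,360))]))
```

```text
tcp [0.4683 0.1431 0.129 ] F [-0.42  1.14 -2.86] open 0.241 t 5.4
shift [-0.0043 -0.009   0.054 ] turn [-0.02 -0.9  -0.28]
```

View pics/c2.png

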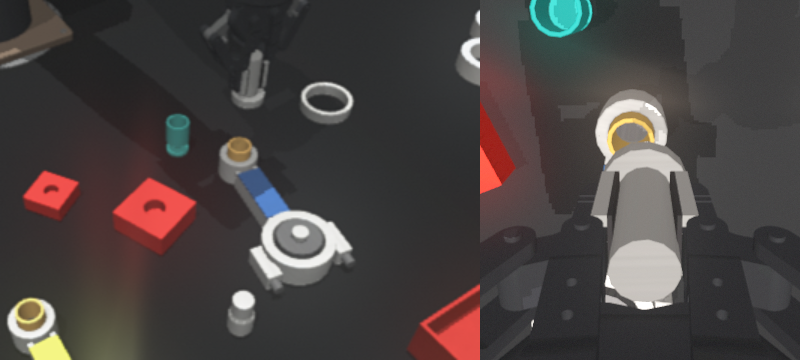

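The driver is lifted cleanly and held upright, and the blue bushing ring (crop (630,133), full picture about (310,252)) lies just ahead of the disc. Its visible rim arc has its apex at full-picture (325,268).

Run:
```python
from h import *
im=cv2.imread("pics/w2.png"); cal=np.load("pics/w2.png.npy",allow_pickle=True).item(); s=ctrl.get_state()
T=s["eef_pos"]; q=R.from_quat(s["tcp_rot"])
for dx in(-.001,0,.001):
  for r,z in((.019,.0041),(.019,.0141)):
    a=np.linspace(0,2*np.pi,73); C=np.array([pix(cal,T+q.apply([dx+r*np.cos(t),r*np.sin(t),z])) for t in a]); print(dx,z,C.min(0).round(1),C.max(0).round(1))
h,sa,v=[cv2.cvtColor(im,cv2.COLOR_BGR2HSV)[...,i].astype(int) for i in range(3)]
m=(h>12)&(h<32)&(sa>90)&(v>110);m[:220]=0;m[280:]=0;m[:,:270]=0;m[:,360:]=0
c=np.vstack(blobs(m,3)); x,y,w,hh=cv2.boundingRect(c); print("ring",x,y,w,hh)
a=np.linspace(0,2*np.pi,73)
for z in(.043,.046,.049): 
  for P in([.4727,.134],):
    C=np.array([pix(cal,[P[0]+.015*np.cos(t),P[1]+.015*np.sin(t),z]) for t in a]);print(z,C.min(0).round(1),C.max(0).round(1))
for r in(262,266,268,270,272,276): 
    g=cv2.cvtColor(im,cv2.COLOR_BGR2GRAY)[r,280:370]; print(r,g[::3])
```

```text
-0.001 0.0041 [274.7 268.7] [365.1 350.8]
-0.001 0.0141 [277.4 260.5] [362.8 338.6]
0 0.0041 [274.6 266.4] [365.2 348.7]
0 0.0141 [277.4 258.3] [362.9 336.6]
0.001 0.0041 [274.5 264.1] [365.3 346.7]
0.001 0.0141 [277.3 256.1] [363.  334.7]
ring 287 232 48 43
0.043 [284.7 233.6] [332.4 279. ]
0.046 [284.2 234.9] [332.5 280.8]
0.049 [283.7 236.2] [332.6 282.6]
262 [232 235 236 230 125 127 132 133 134 136 136 136 135 135 135 157 134 184
 183 234 232 229 134  66  65  65  64  61  63  61]
266 [228 234 237 226 200 129 131 134 133 135 134 135 135 135 136 135 133 135
 133 131 130 143 104  65  67  61  64  62  63  61]
268 [202 232 234 228 220 130 133 131 132 133 137 136 136 134 135 136 143 133
 134 134 131 130 130  82  66  62  63  61  61  61]
270 [132 230 234 229 228 131 132 130 135 132 158 165 179 189 199 204 208 200
 171 130 133 130 130 128  64  64  63  63  61  64]
272 [ 65 226 232 235 227 143 132 133 132 170 203 205 207 207 206 208 206 207
 207 201 179 132 129 131 125  64  63  62  64  61]
276 [ 66  72 220 229 146 134 135 194 205 206 207 206 208 207 209 209 210 209
 210 210 210 210 211 184 129 124  90  63  59  60]
```

apply_moves([
  [[-0.002,-0.009,0,0,-0.9,-0.28,1],[0,0,0.02,0,0,0,1],[0,0,0.02,0,0,0,1],[0,0,0.004,0,0,0,1],[0,0,0,0,0,0,1]],
])

```text
time: 5.95
eef_pos: [0.4726, 0.1255, 0.0834]
tcp_rot: [0.004, 1.0, -0.002, 0.002]
contact_force: [0.2, -0.1, -2.6]
opening: 0.238
```

```bash
python3 -c "
from h import *
to([.4703,.1345,.076])"
```

```text
tcp [0.4726 0.1255 0.0834] F [ 0.2  -0.06 -2.64] open 0.238 t 5.95
shift [0.0024 0.009  0.0074] turn [-0.19  0.23 -0.4 ]
```

apply_moves([
  [[0.002,0.008,0.002,-0.19,0.23,-0.4,1],[0,0,0.002,0,0,0,1],[0,0,0,0,0,0,1]],
])

```text
time: 6.25
eef_pos: [0.4722, 0.1329, 0.081]
tcp_rot: [0.001, 1.0, 0.0, 0.002]
contact_force: [-0.4, 0.2, -3.1]
opening: 0.236
```

```bash
python3 -c "
from h import *
to([.4703,.1345,.076])"
```

```text
tcp [0.4722 0.1329 0.081 ] F [-0.37  0.2  -3.12] open 0.236 t 6.25
shift [0.0019 0.0016 0.005 ] turn [ 0.02  0.18 -0.09]
```

apply_moves([
  [[0.003,0.002,0.003,0,0.3,0,1],[0,0,0.002,0,0,0,1],[0,0,0,0,0,0,1]],
])

```text
time: 6.55
eef_pos: [0.4698, 0.1355, 0.0769]
tcp_rot: [0.0, 1.0, 0.0, 0.0]
contact_force: [0.8, -0.1, -2.6]
opening: 0.239
```

Run:
```python
from h import *
to([.4703,.1345,.076])
_,w=snap("wrist","pics/w3.png");_,s=snap("scene","pics/s3.png");_,t=snap("top","pics/t3.png")
cv2.imwrite("pics/c3.png",np.hstack([cv2.resize(s[140:240,320:420],(400,400),interpolation=cv2.INTER_CUBIC),cv2.resize(w[170:370,220:420],(400,400),interpolation=cv2.INTER_CUBIC)]))
```

```text
tcp [0.4698 0.1355 0.0769] F [ 0.85 -0.08 -2.62] open 0.239 t 6.55
shift [-0.0005 -0.001   0.0009] turn [ 0.02  0.   -0.03]
```

View pics/c3.png

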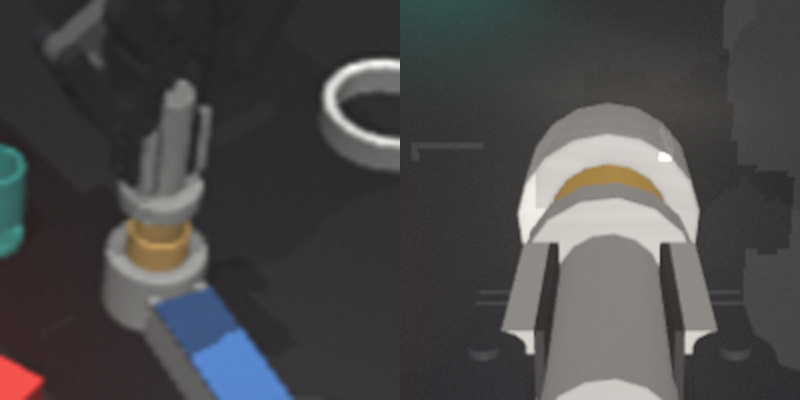

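The disc sits directly over the bushing: in the wrist view the ring arc and disc centre are both near column 608 of the crop. I'll ease down.

apply_moves([
  [[-0.0005,-0.001,0.002,0,0,0,1],[0,0,0.002,0,0,0,1],[0,0,0.002,0,0,0,1],[0,0,0.002,0,0,0,1]],
])

```text
time: 7.1
eef_pos: [0.4709, 0.1343, 0.0688]
tcp_rot: [0.0, 1.0, 0.0, 0.001]
contact_force: [-0.0, 0.2, -2.1]
opening: 0.236
```

Run:
```python
from h import *
to([.4703,.1345,.076])
```

```text
tcp [0.4709 0.1343 0.0688] F [-0.05  0.19 -2.07] open 0.236 t 7.1
shift [ 0.0006  0.0002 -0.0072] turn [ 0.03  0.07 -0.05]
```

apply_moves([
  [[0.0005,0,0.002,0,0,0,1],[0.0002,0,0.002,0,0,0,1],[0.0002,0,0.002,0,0,0,1]],
])

```text
time: 7.4
eef_pos: [0.4701, 0.1343, 0.0622]
tcp_rot: [0.001, 1.0, 0.0, 0.001]
contact_force: [-0.1, 0.2, -2.8]
opening: 0.239
```

apply_moves([
  [[0,0,0.001,0,0,0,1],[0,0,0.001,0,0,0,1],[0,0,0.001,0,0,0,1]],
])

```text
time: 7.7
eef_pos: [0.4705, 0.1344, 0.0609]
tcp_rot: [0.0, 1.0, 0.0, 0.0]
contact_force: [-3.1, -0.4, 3.7]
opening: 0.238
```

apply_moves([
  [[0,0,0.001,0,0,0,1],[0,0,0.001,0,0,0,1]],
])

```text
time: 7.9
eef_pos: [0.4705, 0.1344, 0.0596]
tcp_rot: [0.0, 1.0, 0.0, -0.0]
contact_force: [-2.9, -0.8, 3.4]
opening: 0.235
```

apply_moves([
  [[0.001,0,0.001,0,0,0,1],[0.0005,0,0.001,0,0,0,1]],
])

```text
time: 8.1
eef_pos: [0.4703, 0.1344, 0.0583]
tcp_rot: [0.0, 1.0, 0.0, 0.002]
contact_force: [-1.0, -0.4, 4.2]
opening: 0.241
```

apply_moves([
  [[0,0,0.001,0,0,0,1],[0,0,0.001,0,0,0,1]],
])

```text
time: 8.3
eef_pos: [0.4703, 0.1344, 0.0563]
tcp_rot: [0.0, 1.0, 0.0, 0.002]
contact_force: [-2.3, -1.4, 3.5]
opening: 0.237
```

apply_moves([
  [[0,0,0.001,0,0,0,1],[0,0,0.001,0,0,0,1]],
])

```text
time: 8.5
eef_pos: [0.4703, 0.1344, 0.0541]
tcp_rot: [0.0, 1.0, 0.0, 0.002]
contact_force: [-1.5, -0.5, 3.6]
opening: 0.238
```

apply_moves([
  [[0,0,0.001,0,0,0,1],[0,0,0.001,0,0,0,1]],
])

```text
time: 8.7
eef_pos: [0.4703, 0.1344, 0.0518]
tcp_rot: [0.0, 1.0, 0.0, 0.002]
contact_force: [-2.0, 0.3, 3.4]
opening: 0.24
```

apply_moves([
  [[0,0,0.0006,0,0,0,1]],
])

```text
time: 8.8
eef_pos: [0.4703, 0.1344, 0.0511]
tcp_rot: [0.0, 1.0, 0.0, 0.002]
contact_force: [-1.6, -0.6, 3.8]
opening: 0.24
```

apply_moves([
  [[0,0,0.0006,0,0,0,1]],
])

```text
time: 8.9
eef_pos: [0.4703, 0.1344, 0.0505]
tcp_rot: [0.0, 1.0, 0.0, 0.002]
contact_force: [-2.5, -0.5, 8.7]
opening: 0.239
```

apply_moves([
  [[0,0,0.0006,0,0,0,1]],
])

```text
time: 9.0
eef_pos: [0.4705, 0.1344, 0.0505]
tcp_rot: [0.0, 1.0, 0.0, 0.001]
contact_force: [-4.1, -0.7, 10.1]
opening: 0.242
```

apply_moves([
  [[0,0,0.001,0,0,0,1]],
])

```text
time: 9.1
eef_pos: [0.4706, 0.1344, 0.0504]
tcp_rot: [0.0, 1.0, 0.0, 0.001]
contact_force: [-4.8, -0.4, 11.4]
opening: 0.239
```

apply_moves([
  [[0,0,0.001,0,0,0,1]],
])

```text
time: 9.2
eef_pos: [0.4706, 0.1344, 0.0504]
tcp_rot: [0.0, 1.0, -0.0, 0.0]
contact_force: [-4.9, -0.9, 10.5]
opening: 0.238
```

apply_moves([
  [[0.001,0,0.002,0,0,0,1]],
])

```text
time: 9.3
eef_pos: [0.4705, 0.1345, 0.0502]
tcp_rot: [-0.0, 1.0, -0.0, 0.001]
contact_force: [-4.9, -1.0, 16.3]
opening: 0.234
```

Run:
```python
from h import *
to([.4703,.1345,.13])
_,w=snap("wrist","pics/w4.png");_,s=snap("scene","pics/s4.png")
cv2.imwrite("pics/c4.png",np.hstack([cv2.resize(s[140:240,320:420],(400,400),interpolation=cv2.INTER_CUBIC),cv2.resize(w[170:370,220:420],(400,400),interpolation=cv2.INTER_CUBIC)]))
```

```text
tcp [0.4705 0.1345 0.0502] F [-4.91 -0.99 16.35] open 0.234 t 9.3
shift [ 0.0001  0.     -0.0798] turn [-0.02  0.1   0.01]
```

View pics/c4.png

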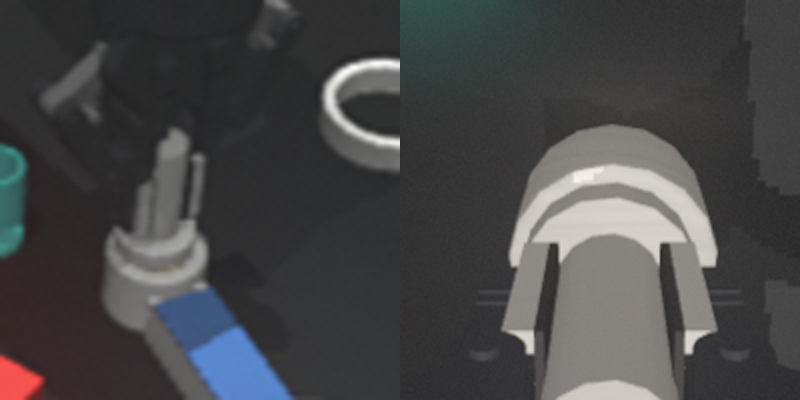

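Blue is home: the disc sits about 2.4 mm above the face, force rose to about 19 N net at about 40 N/mm, and the grip has not slipped. Now lifting and going over to yellow.

apply_moves([
  [[0,0,-0.005,0,0,0,1],[0,0,-0.02,0,0,0,1],[0,0,-0.03,0,0,0,1],[0,0,-0.03,0,0,0,1],[-0.005,-0.03,0,0,0,0,1],[-0.01,-0.04,0,0,0,0,1],[-0.01,-0.04,0,0,0,0,1],[-0.01,-0.04,0,0,0,0,1],[-0.01,-0.04,0,0,0,0,1],[-0.01,-0.04,0,0,0,0,1],[-0.01,-0.03,0,0,0,0,1],[0,0,0,0,0,0,1]],
])

```text
time: 10.6
eef_pos: [0.5332, -0.1338, 0.1254]
tcp_rot: [-0.002, 1.0, 0.0, -0.0]
contact_force: [0.2, -0.2, -3.0]
opening: 0.241
```

Run:
```python
from h import *
to([.554,-.188,.12])
```

```text
tcp [ 0.5332 -0.1338  0.1254] F [ 0.22 -0.2  -3.01] open 0.241 t 10.6
shift [-0.0206 -0.0543  0.0054] turn [ 0.04 -0.02  0.22]
```

apply_moves([
  [[-0.01,-0.02,0,0,0,0,1],[-0.007,-0.02,0,0,0,0,1],[-0.002,-0.006,0,0,0,0,1],[0,0,0,0,0,0,1],[0,0,0,0,0,0,1]],
])

```text
time: 11.1
eef_pos: [0.55, -0.1792, 0.1196]
tcp_rot: [-0.001, 1.0, 0.003, -0.004]
contact_force: [-0.3, -0.9, -3.1]
opening: 0.237
```

```bash
cat > ring.py <<'E'
from h import *
import sys
cal,im=snap("wrist",sys.argv[1]); x0,y0=eval(sys.argv[2])
to([x0-.0012,y0,.082])
h,sa,v=[cv2.cvtColor(im,cv2.COLOR_BGR2HSV)[...,i].astype(int) for i in range(3)]
m=(h>12)&(h<28)&(sa>90)&(v>90);m[:180]=0;m[320:]=0;m[:,:220]=0;m[:,430:]=0
for c in blobs(m,5): print("ring x y w h",cv2.boundingRect(c))
a=np.linspace(0,2*np.pi,73)
for z in(.042,.046,.05):
    C=np.array([pix(cal,[x0+.015*np.cos(t),y0+.015*np.sin(t),z]) for t in a]);print(z,"pred",C.min(0).round(1),C.max(0).round(1))
E
python3 ring.py pics/w5.png "(.555,-.188)"
```

```text
tcp [ 0.5499 -0.179   0.1196] F [ 0.15  0.49 -2.37] open 0.236 t 11.15
shift [-0.0041 -0.0092  0.0375] turn [ 0.37 -0.43  0.16]
ring x y w h (285, 236, 49, 44)
0.042 pred [284.4 237.1] [333.8 283.9]
0.046 pred [283.7 239. ] [334.  286.4]
0.05 pred [283.1 240.9] [334.2 289.1]
```

apply_moves([
  [[-0.002,-0.008,0.015,0.37,-0.43,0.16,1],[0,-0.001,0.015,0,0,0,1],[0,0,0.005,0,0,0,1],[0,0,0,0,0,0,1]],
])

```text
time: 11.55
eef_pos: [0.5515, -0.1847, 0.0834]
tcp_rot: [-0.002, 1.0, 0.001, -0.0]
contact_force: [-0.5, -0.1, -3.2]
opening: 0.237
```

```bash
python3 -c "
from h import *
to([.5523,-.1887,.075])"
```

```text
tcp [ 0.5515 -0.1847  0.0834] F [-0.52 -0.06 -3.15] open 0.237 t 11.55
shift [-0.0008 -0.004   0.0084] turn [ 0.07 -0.    0.18]
```

apply_moves([
  [[-0.001,-0.005,0.004,0,0,0.18,1],[0,-0.001,0.002,0,0,0,1],[0,0,0,0,0,0,1]],
])

```text
time: 11.85
eef_pos: [0.553, -0.1905, 0.0776]
tcp_rot: [-0.0, 1.0, 0.001, 0.0]
contact_force: [0.1, 0.5, -3.0]
opening: 0.237
```

Run:
```python
from h import *
to([.5523,-.1887,.075])
_,w=snap("wrist","pics/w6.png");_,s=snap("scene","pics/s6.png")
cv2.imwrite("pics/c6.png",np.hstack([cv2.resize(s[240:360,160:280],(400,400),interpolation=cv2.INTER_CUBIC),cv2.resize(w[170:370,220:420],(400,400),interpolation=cv2.INTER_CUBIC)]))
```

```text
tcp [ 0.553  -0.1905  0.0776] F [ 0.1   0.52 -3.  ] open 0.237 t 11.85
shift [0.0007 0.0018 0.0026] turn [0.06 0.03 0.05]
```

View pics/c6.png

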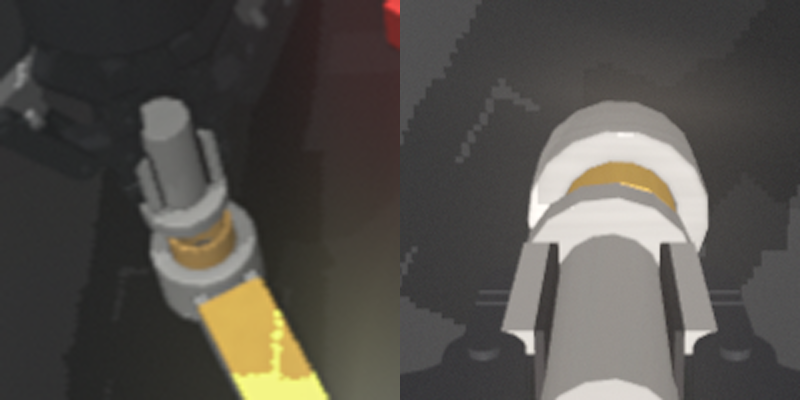

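The disc is above the yellow bushing, but the ring arc (crop column 622) sits about 2.5 mm to +y of the disc centre (610). I'll shift before lowering.

apply_moves([
  [[0.0015,0.003,0,0,0,0,1],[0,0,0,0,0,0,1]],
])

```text
time: 12.15
eef_pos: [0.5518, -0.1875, 0.0785]
tcp_rot: [-0.0, 1.0, 0.0, 0.001]
contact_force: [0.2, 0.7, -3.4]
opening: 0.238
```

```bash
python3 -c "
from h import *
to([.552,-.1882,.063])"
```

```text
tcp [ 0.5518 -0.1875  0.0785] F [ 0.23  0.71 -3.41] open 0.238 t 12.15
shift [-0.0002 -0.0007  0.0155] turn [0.03 0.1  0.03]
```

apply_moves([
  [[0,-0.001,0.003,0,0,0,1],[0,0,0.002,0,0,0,1],[0,0,0.002,0,0,0,1]],
])

```text
time: 12.45
eef_pos: [0.5523, -0.1887, 0.0718]
tcp_rot: [-0.0, 1.0, -0.0, 0.002]
contact_force: [-0.3, -0.2, -3.5]
opening: 0.24
```

apply_moves([
  [[0,0,0.002,0,0,0,1],[0,0,0.002,0,0,0,1]],
])

```text
time: 12.65
eef_pos: [0.5522, -0.1886, 0.0672]
tcp_rot: [-0.0, 1.0, -0.0, 0.001]
contact_force: [-0.3, -0.1, -2.2]
opening: 0.242
```

apply_moves([
  [[0,0,0.0015,0,0,0,1],[0,0,0.0015,0,0,0,1]],
])

```text
time: 12.85
eef_pos: [0.5523, -0.1887, 0.0638]
tcp_rot: [-0.0, 1.0, -0.0, 0.002]
contact_force: [0.4, 0.0, -2.8]
opening: 0.237
```

apply_moves([
  [[0,0,0.001,0,0,0,1],[0,0,0.001,0,0,0,1]],
])

```text
time: 13.05
eef_pos: [0.5526, -0.1888, 0.0619]
tcp_rot: [-0.0, 1.0, -0.0, 0.002]
contact_force: [-0.7, 1.2, 2.3]
opening: 0.233
```

apply_moves([
  [[0,0,0.001,0,0,0,1],[0,0,0.0008,0,0,0,1]],
])

```text
time: 13.25
eef_pos: [0.5528, -0.1888, 0.0618]
tcp_rot: [-0.0, 1.0, 0.0, 0.001]
contact_force: [-2.8, 0.7, 3.2]
opening: 0.242
```

apply_moves([
  [[0,0,0.0008,0,0,0,1]],
])

```text
time: 13.35
eef_pos: [0.5528, -0.1888, 0.0618]
tcp_rot: [-0.001, 1.0, 0.0, 0.001]
contact_force: [-3.3, 1.9, 4.4]
opening: 0.239
```

apply_moves([
  [[0,0,0.0008,0,0,0,1]],
])

```text
time: 13.45
eef_pos: [0.5528, -0.1888, 0.0617]
tcp_rot: [-0.001, 1.0, 0.0, 0.001]
contact_force: [-3.4, 1.1, 6.5]
opening: 0.24
```

apply_moves([
  [[0,0,0.001,0,0,0,1]],
])

```text
time: 13.55
eef_pos: [0.5529, -0.1889, 0.0615]
tcp_rot: [-0.001, 1.0, 0.0, 0.001]
contact_force: [-3.7, 1.3, 6.0]
opening: 0.237
```

apply_moves([
  [[0,0,0.001,0,0,0,1]],
])

```text
time: 13.65
eef_pos: [0.5529, -0.1889, 0.0612]
tcp_rot: [-0.001, 1.0, 0.0, 0.001]
contact_force: [-2.8, 1.5, 5.6]
opening: 0.239
```

apply_moves([
  [[0,0,0.001,0,0,0,1]],
])

```text
time: 13.75
eef_pos: [0.5529, -0.1889, 0.061]
tcp_rot: [-0.001, 1.0, 0.0, 0.001]
contact_force: [-4.0, 2.0, 5.1]
opening: 0.235
```

apply_moves([
  [[0.0005,0,0.0015,0,0,0,1],[0,0,0.0015,0,0,0,1]],
])

```text
time: 13.95
eef_pos: [0.5529, -0.1889, 0.0597]
tcp_rot: [-0.001, 1.0, 0.0, 0.001]
contact_force: [-3.8, 2.2, 6.8]
opening: 0.238
```

apply_moves([
  [[0,0,0.0015,0,0,0,1],[0,0,0.0015,0,0,0,1]],
])

```text
time: 14.15
eef_pos: [0.5529, -0.1889, 0.0581]
tcp_rot: [-0.001, 1.0, 0.0, 0.0]
contact_force: [-3.2, 2.5, 5.8]
opening: 0.237
```

apply_moves([
  [[0,0,0.001,0,0,0,1],[0,0,0.001,0,0,0,1]],
])

```text
time: 14.35
eef_pos: [0.5529, -0.1889, 0.0575]
tcp_rot: [-0.001, 1.0, 0.0, 0.0]
contact_force: [-3.0, 2.0, 5.5]
opening: 0.238
```

apply_moves([
  [[0,0,0.0013,0,0,0,1],[0,0,0.0013,0,0,0,1]],
])

```text
time: 14.55
eef_pos: [0.553, -0.1889, 0.0571]
tcp_rot: [-0.001, 1.0, 0.001, -0.0]
contact_force: [-5.3, 2.6, 9.7]
opening: 0.24
```

apply_moves([
  [[0,0,0.0013,0,0,0,1],[0,0,0.0013,0,0,0,1]],
])

```text
time: 14.75
eef_pos: [0.553, -0.1889, 0.0571]
tcp_rot: [-0.001, 1.0, 0.001, -0.001]
contact_force: [-5.6, 2.8, 8.4]
opening: 0.237
```

apply_moves([
  [[0,0,0.0013,0,0,0,1],[0,0,0.0013,0,0,0,1]],
])

```text
time: 14.95
eef_pos: [0.553, -0.1889, 0.0571]
tcp_rot: [-0.001, 1.0, 0.001, -0.002]
contact_force: [-4.5, 1.9, 8.7]
opening: 0.239
```

apply_moves([
  [[0,0,0.0013,0,0,0,1],[0,0,0.0013,0,0,0,1]],
])

```text
time: 15.15
eef_pos: [0.5531, -0.1889, 0.0571]
tcp_rot: [-0.001, 1.0, 0.001, -0.003]
contact_force: [-4.4, 1.8, 8.0]
opening: 0.237
```

apply_moves([
  [[0.0005,0,0.002,0,0,0,1]],
])

```text
time: 15.25
eef_pos: [0.553, -0.189, 0.057]
tcp_rot: [-0.001, 1.0, 0.001, -0.002]
contact_force: [-4.5, 3.6, 12.9]
opening: 0.24
```

apply_moves([
  [[0.0005,0,0.0024,0,0,0,1]],
])

```text
time: 15.35
eef_pos: [0.5531, -0.189, 0.0569]
tcp_rot: [-0.001, 1.0, 0.001, -0.002]
contact_force: [-6.4, 2.8, 13.6]
opening: 0.236
```

Run:
```python
from h import *
to([.553,-.1889,.13])
_,w=snap("wrist","pics/w7.png");_,s=snap("scene","pics/s7.png")
cv2.imwrite("pics/c7.png",np.hstack([cv2.resize(s[240:360,160:280],(400,400),interpolation=cv2.INTER_CUBIC),cv2.resize(w[170:370,220:420],(400,400),interpolation=cv2.INTER_CUBIC)]))
```

```text
tcp [ 0.5531 -0.189   0.0569] F [-6.4   2.8  13.64] open 0.236 t 15.35
shift [ 0.0004  0.0003 -0.0731] turn [ 0.17 -0.26  0.14]
```

View pics/c7.png

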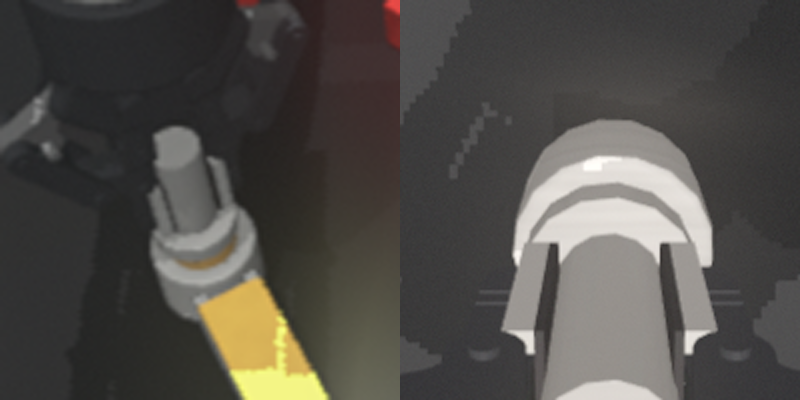

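apply_moves([
  [[0.001,0,0.0033,0,0,0,1]],
])

```text
time: 15.55
eef_pos: [0.5531, -0.1891, 0.0568]
tcp_rot: [-0.001, 1.0, 0.002, -0.002]
contact_force: [-5.6, 5.2, 18.3]
opening: 0.239
```

Yellow is home: it stopped about 9 mm above the face after about 4.7 mm of travel, reaching about 21 N net at 40 N/mm with the grip unchanged. Back to the stand.

apply_moves([
  [[0,0,-0.005,0,0,0,1],[0,0,-0.02,0,0,0,1],[0,0,-0.03,0,0,0,1],[0,0,-0.015,0,0,0,1],[0.005,0.015,0,0,0,0,1],[0.012,0.035,0,0,0,0,1],[0.013,0.04,0,0,0,0,1],[0.013,0.04,0,0,0,0,1],[0.01,0.03,0,0,0,0,1],[0.003,0.01,0,0,0,0,1],[0,0,0,0,0,0,1]],
])

```text
time: 16.65
eef_pos: [0.4879, -0.0092, 0.1166]
tcp_rot: [0.0, 1.0, 0.003, -0.005]
contact_force: [-0.7, 0.3, -3.6]
opening: 0.236
```

```bash
python3 -c "
from h import *
to([.4904,-.0004,.08])"
```

```text
tcp [ 0.4879 -0.0092  0.1166] F [-0.69  0.27 -3.56] open 0.236 t 16.65
shift [-0.0029  0.0085  0.0366] turn [ 0.35 -0.6  -0.02]
```

apply_moves([
  [[-0.002,0.009,0.01,0.35,-0.6,0,1],[0,0,0.01,0,0,0,1],[0,0,0.005,0,0,0,1],[0,0,0,0,0,0,1]],
])

```text
time: 17.05
eef_pos: [0.4898, -0.0021, 0.0885]
tcp_rot: [0.001, 1.0, -0.001, -0.001]
contact_force: [-0.8, -0.0, -3.3]
opening: 0.238
```

```bash
python3 -c "
from h import *
to([.4904,-.0004,.06])"
```

```text
tcp [ 0.4898 -0.0021  0.0885] F [-0.76 -0.02 -3.34] open 0.238 t 17.05
shift [-0.0006  0.0017  0.0285] turn [-0.09 -0.06 -0.07]
```

apply_moves([
  [[-0.0005,0.0025,0.006,0,0,0,1],[0,0,0.01,0,0,0,1],[0,0,0.005,0,0,0,1],[0,0,0,0,0,0,1]],
])

```text
time: 17.45
eef_pos: [0.4913, -0.0015, 0.0659]
tcp_rot: [0.002, 1.0, -0.001, -0.0]
contact_force: [-0.8, -0.3, -2.4]
opening: 0.237
```

Run:
```python
from h import *
to([.4904,-.0004,.0441])
_,w=snap("wrist","pics/w8.png");_,s=snap("scene","pics/s8.png")
cv2.imwrite("pics/c8.png",np.hstack([cv2.resize(s[180:280,250:350],(400,400),interpolation=cv2.INTER_CUBIC),cv2.resize(w[150:390,200:440],(400,400),interpolation=cv2.INTER_CUBIC)]))
```

```text
tcp [ 0.4913 -0.0015  0.0659] F [-0.81 -0.31 -2.36] open 0.237 t 17.45
shift [0.0009 0.0012 0.0218] turn [-0.12 -0.03 -0.23]
```

View pics/c8.png

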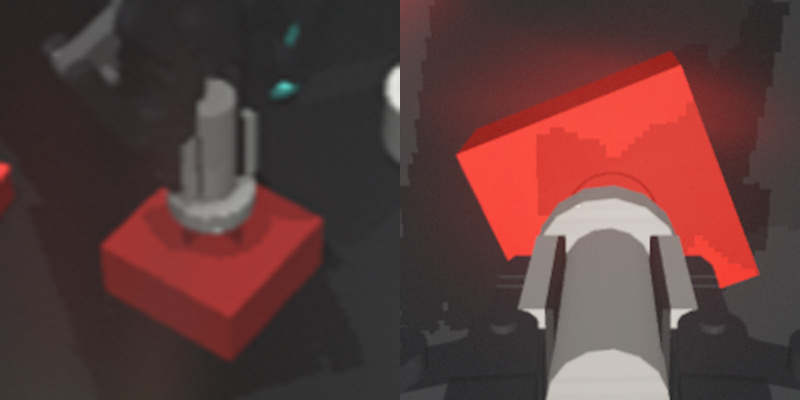

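The driver hovers over the stand hole; the hole arc (column about 614) is within about 1 mm of the disc centre (609). Lowering.

apply_moves([
  [[0.001,0.002,0.003,0,0,-0.2,1],[0,0,0.003,0,0,0,1],[0,0,0.003,0,0,0,1]],
])

```text
time: 17.85
eef_pos: [0.4918, 0.0005, 0.0584]
tcp_rot: [-0.0, 1.0, -0.001, 0.002]
contact_force: [0.7, 0.0, -3.3]
opening: 0.239
```

apply_moves([
  [[0,0,0.002,0,0,0,1],[0,0,0.002,0,0,0,1]],
])

```text
time: 18.05
eef_pos: [0.4918, 0.0006, 0.054]
tcp_rot: [-0.0, 1.0, -0.001, 0.002]
contact_force: [-0.0, -0.6, -2.6]
opening: 0.238
```

apply_moves([
  [[0,0,0.002,0,0,0,1],[0,0,0.002,0,0,0,1]],
])

```text
time: 18.25
eef_pos: [0.4918, 0.0006, 0.0497]
tcp_rot: [-0.0, 1.0, -0.001, 0.002]
contact_force: [-0.9, -0.1, -2.6]
opening: 0.239
```

apply_moves([
  [[0.0005,0,0.0015,0,0,0,1],[0,0,0.0015,0,0,0,1]],
])

```text
time: 18.45
eef_pos: [0.4913, 0.0006, 0.0463]
tcp_rot: [-0.0, 1.0, -0.001, 0.002]
contact_force: [-0.3, -0.2, -2.5]
opening: 0.241
```

apply_moves([
  [[0,0,0.001,0,0,0,1],[0,0,0.001,0,0,0,1]],
])

```text
time: 18.65
eef_pos: [0.4912, 0.0006, 0.0441]
tcp_rot: [-0.0, 1.0, -0.001, 0.002]
contact_force: [-0.2, -0.3, 4.5]
opening: 0.237
```

apply_moves([
  [[0,0,0.0008,0,0,0,1]],
])

```text
time: 18.75
eef_pos: [0.4914, 0.0005, 0.0441]
tcp_rot: [-0.0, 1.0, -0.001, 0.001]
contact_force: [-4.7, 0.6, 7.7]
opening: 0.233
```

apply_moves([
  [[0,0,0,0,0,0,1],[0,0,0,0,0,0,0],[0,0,0,0,0,0,-1],[0,0,0,0,0,0,-1],[0,0,0,0,0,0,-1],[0,0,0,0,0,0,-1],[0,0,0,0,0,0,-1],[0,0,0,0,0,0,-1]],
], force=40)

```text
time: 19.55
eef_pos: [0.4941, -0.0001, 0.046]
tcp_rot: [-0.0, 1.0, -0.002, 0.005]
contact_force: [0.6, 0.2, -0.4]
opening: 0.999
```

apply_moves([
  [[0,0,-0.01,0,0,0,-1],[0,0,-0.02,0,0,0,-1],[0,0,-0.03,0,0,0,-1],[0,0,-0.03,0,0,0,-1],[0.0,0,-0.03,0,0,0,-1],[0,0,-0.03,0,0,0,-1],[0,0,-0.02,0,0,0,-1],[0,0,0,0,0,0,-1],[0,0,0,0,0,0,-1],[0,0,0,0,0,0,-1]],
])

```text
time: 20.55
eef_pos: [0.491, 0.001, 0.226]
tcp_rot: [-0.0, 1.0, -0.002, 0.005]
contact_force: [-0.2, 0.3, -0.7]
opening: 1.003
```

Run:
```python
from h import *
to([.49,0,.2])
_,w=snap("wrist","pics/w9.png");_,s=snap("scene","pics/s9.png")
cv2.imwrite("pics/c9.png",np.hstack([s[150:390,60:460],cv2.resize(w,(400,300))[:240]]))
```

```text
tcp [0.491 0.001 0.226] F [-0.2   0.29 -0.72] open 1.003 t 20.55
shift [ 0.0013 -0.0009  0.026 ] turn [-0.24  0.57  0.03]
```

View pics/c9.png

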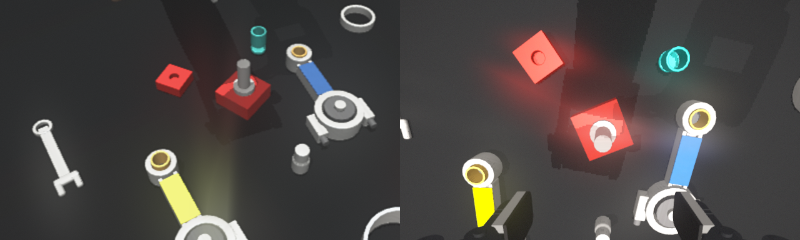

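The driver stands upright in its stand at (243,80). Both bushings are lower than before, and the race, socket, spanner, turquoise cup and small stand are where they were. Handing in.

```bash
python3 -c "
from plant import ctrl
print(ctrl.sign_off())"
```

```text
the job is handed in; nothing more can be done
None
```

I pressed both bushings home with the driver, blue first and then yellow. Then I set the driver back in the red stand, let go and handed in at about 20.6 s of the 48 s.

| Bushing | Sliding force | Stop above the face | Highest force read |
|---|---|---|---|
| Blue | about 6.5 N | about 2.3 mm | about 19 N |
| Yellow | about 8.5 N | about 8.8 mm | about 21 N |

- **Shoulder:** Both forces rose sharply at the stop, at very roughly the 40 N per mm the task gives. The forces allow for the driver's own weight and were read at the end of each move, all below the 35 N limit.
- **Driver:** It seated at the same tool height as when I picked it up (44.1 mm). The last picture shows it upright in the stand with the gripper open and clear.
- **Other things on the bench:** The turquoise look-alike, small red stand, race, socket and spanner look unmoved by eye in that picture. I did not measure them.
- **Disagreements:** The cameras disagreed with each other by up to about 5 mm, so I centred by the wrist view and by feel. A sideways force of 3 to 6 N showed during both pressings. I did not fully remove it, so the nose may have rubbed the bushing wall.

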